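# Set the card laminator to thick and start it

## Task

Get the small card laminator running on its thick setting: with the fingertips, gently push its flat selector lever sideways from the rest stop, on past the first click (one bar) and fully home at the second stop (two bars), and only then press the round start button all the way down and let it come up again. Just push and press: do not pinch the lever, leave the speed slide with the round knob where it is, and do not disturb the ink jar, the eraser and the seal stamp.

Things in the scene. Friction and masses are not known exactly. Their poses are not given: they have to be found in the camera images.
- laminator: card laminator: white housing 150 x 240 mm (x, y), flat top 60 mm above the table, fixed; 20 mm feed lip in front. Origin under its centre on the table; +x to its back, y along its long side, z up. On top: a grey panel along the front with the flat selector lever in a slot along y (x = -30 mm) and the start button (x = -30, y = +88 mm); behind it the speed slide, slot at x = +36 mm
- selector (a joint): lever travel along the laminator's +y, m: 0 rest stop, where it starts (centre at y = -28 mm), 0.028 first click (one bar), 0.056 second stop (two bars, slot's end). Black tab, 32 mm high over the housing, 30 mm across the slot, 12 mm thick along it. Springs to the nearest stop: pushing it off either takes about 5 N; past 0.043 it snaps home and stays. Force on both faces counts as pinching
- push_face (a point): middle of the lever's flat face towards the rest end (laminator's -y side), 18.5 mm above the housing top; a fingertip here pushes the lever along +y. The housing top is bare for 80 mm on this side of the lever at rest
- start_button (a joint): how far the start button is pressed, m: 0 = up, 0.006 = fully down; springs back; about 1.5 N to start and 5 N to hold it down
- button_top (a point): centre of the start button's flat top; grey round button of 28 mm diameter standing 12 mm above the housing top (still 6 mm proud when fully down) in a flat black collar 37 mm across, 2 mm high
- speed_slide (a joint): place of the speed slide along the laminator's +y, 0 to 0.056 m (0 = at the laminator's y = -28 mm); starts anywhere; stiff sliding (about 1.5 N); to be left alone
- speed_top (a point): top of the speed slide's round black knob, 18 mm across, 20 mm above the housing top, 66 mm behind the selector's slot
- ink_jar: closed ink jar, 46 mm across, 35 mm high, loose, standing in front of the laminator; origin under its centre
- eraser: eraser, 23 x 58 x 13 mm, loose, lying in front of the laminator; origin under its centre
- seal_stamp: wax seal stamp with a wooden grip, 28 mm across, 90 mm high, loose, standing upright at the laminator's +y end; origin under its centre

How it is judged:
By the outcome, as a careful person would: the job done as asked, in the order asked, and still so for the second after the job is handed in, with the robot touching nothing.
It also fails if it takes over 43 s, if anything falls off the work surface, if the arm or the gripper's body presses on something with over 40 N, if the wrist force passes 120 N, or if a joint passes its speed limit or range.

## Robot

A 6-joint arm with a two-finger parallel gripper is mounted at the origin on a cart in front of the work surface, level with it; the furniture and walls round the work are solid. World frame = base frame: x ahead of the robot, y to its left, z up, the work surface at z = 0. Lengths are in m, angles in rad, forces in N, time in s.
With the tool pointing down it reaches from about 0.35 to 0.85 m from the base axis. Payload 8.1 kg.
Tool frame: the origin (TCP) lies on the centre line of the jaws, within the pads' length; the fingertips stand 8 mm ahead of it and the grasp point (between the pads) lies 11 mm behind it (arm.nose_length is the distance from the TCP to the fingertips, in m); z points along the fingers, y is the line along which they close (so a half turn about z gives the same grasp; the last joint's range is limited). The gripper opens to 85 mm and grips with 20 to 120 N. Pads are 22 mm wide; open, the fingers measure 114 mm over their backs; the gripper's body (76 mm by 85 mm) begins 54 mm behind the grasp point. The pads swing forward as they close: fully open they stand 13 mm farther back than shut.
Start: joints at [1.068, 0.13, 1.488, -0, 1.523, -0.085], TCP at [0.243, 0.548, 0.239] pointing down, gripper open.
Joint ranges: [-2.96, 2.96], [-0.89, 2.26], [0.02, 2.5], [-1.34, 4.48], [0, 2.73], [-2.66, 2.66]. Speed limits (rad/s): [2.39, 2.39, 2.79, 3.14, 3.14, 3.14].

## Interface

Orientations are given as [roll, pitch, yaw] about the fixed x, y, z axes, in that order (R = Rz(yaw) Ry(pitch) Rx(roll)).
In Python, from plant import arm gives the robot as it stands. The module is installed in compiled form; this text tells all that it offers.
- The arm moves only by the tool jog_arm, never from a script. Its argument "targets" is a list of rows, each a list of 3 entries, a list of its own where there are three numbers: the closure in counts, from 0 (fully open) to 255 (shut), then the shift along the world's x, y, z in mm, then the turn, a rotation vector about the world's x, y, z in rad. A call has 1 to 5 rows; each row shifts and turns the commanded pose from where the row before left it; what a row does not reach is not made up. A row lasts 1/12 s, in which the tool goes at most 41.7 mm and 7.16 degrees, less where a joint would pass 70% of its speed; a pose out of reach is approached as far as the arm can. A call with a gripper value outside its range is refused whole. The fingers move at their own pace and stop on an object; "grip_force" is the grip in N (left out, the last holds). Time passes only in rows, so rows that do not move let the fingers close. It gives the time, the measured TCP pose, the force, the opening and the grip force at its end, in the units of the state.
- arm.observe(): the state, without advancing time (a new reading comes with each control period).
- arm.get_image(name): name is "scene" or "side" or "wrist"; returns a dict with "color" (420x560x3 uint8, red, green, blue), "K" (3x3 intrinsics, pixels), "R" (3x3) and "t" (3): a world point X has camera coordinates R X + t. Camera axes: x right, y down, z forward; pixel columns grow to the right and rows downward; lengths in m; the calibration is good to about 2 mm. The wrist camera is an equidistant fisheye: a pixel r from the principal point sees the ray r / f radians off the axis. A picture is of the moment at which its call begins. There is no depth.
- arm.job_done(): hands the job in; it is judged then, once.
Trained networks look in a picture, given as the dict that the camera call returned (one of the last four; its "shot" number tells which), for a name from the list of things; names that differ only in an ending like _2 or _b are one class to them, and where a whole thing is asked for, a point or a joint stands for the part that bears it (a point fixed in the world has none). Each returns a list of dicts, best first, with "conf" (0 to 1); they miss things now and then, are a little off and sometimes report something else, mostly with a low value. They report only what shows in the picture. A call takes as long as a camera call.
- arm.cut_out(picture, query): "pixels" (420x560 bool, what is visible of it) and "at" ([column, row] in pixels, amid what is visible of it).
The state is a dict: "time": time; "joints": joint angles; "joint_vel": joint speeds; "tau": joint torques, N m; "tcp_pos": TCP position; "orientation": TCP orientation; "wrist_force": force on the tool from outside, world axes, zero at the start; "moment": the same for the moment, N m; "gripper_width": finger opening in m; "grip_force": force on a finger pad.
Only numpy, scipy, OpenCV 4.12 (cv2) and the standard library are available. Lean on these libraries where they do the work, as an engineer would, in place of code of your own. Each camera call takes 0.05 s, during which the arm holds its last target. There are 200 camera calls.

## Working session

There is one attempt and no reset: what is moved stays moved. The work goes in short steps, Python scripts to look and compute and a tool call to move; the robot and the scene stay as the last step left them, time stands still between calls to the robot, and variables do not carry over. Pictures are saved under pics/ and viewed, at most 10 in all, crops included, and the job is handed in when it is done.

Besides the shell and the picture viewer there is one more tool, called after ">>>" as a command line: name --argument value ..., lists and objects as JSON in quotes. jog_arm: Moves the arm, as the interface text tells. Its arguments: {"type":"object","properties":{"targets":{"type":"array"},"grip_force":{"type":"number"}},"required":["targets"]}

```bash
mkdir -p pics; cat > h.py <<'E'
import numpy as np, cv2
from plant import arm
def ray(im,px):
    K,R,t=map(np.array,(im["K"],im["R"],im["t"]))
    p=np.linalg.solve(K,[px[0],px[1],1.]); return -R.T@t, R.T@p
def onplane(im,px,z):
    c,d=ray(im,px); return c+d*(z-c[2])/d[2]
def save(im,n): cv2.imwrite(n,im["color"][:,:,::-1])
E
python3 - <<'E'
from h import *
np.set_printoptions(precision=4,suppress=True)
s=arm.observe(); print({k:np.round(v,3) for k,v in s.items()}, arm.nose_length)
for n in("scene","side"):
    im=arm.get_image(n); save(im,f"pics/{n}0.png"); print(n,-np.array(im["R"]).T@np.array(im["t"]))
    for q,z in(("laminator",.06),("selector",.08),("start_button",.072),("speed_slide",.08),("ink_jar",.02),("eraser",.007),("seal_stamp",.045)):
        for r in arm.cut_out(im,q)[:1]: print(q,round(r["conf"],2),np.round(r["at"]),onplane(im,r["at"],z), r["pixels"].sum())
E
```

```text
{'time': np.float64(0.0), 'joints': array([ 1.068,  0.131,  1.489, -0.   ,  1.523, -0.085]), 'joint_vel': array([ 0.002, -0.   ,  0.001,  0.001, -0.   , -0.001]), 'tau': array([ -0.001, -56.941, -50.054,  -0.   ,   0.015,  -0.   ]), 'tcp_pos': array([0.243, 0.548, 0.238]), 'orientation': array([-3.14 , -0.   ,  2.724]), 'wrist_force': array([ 0.119, -0.734, -0.146]), 'moment': array([-0.008, -0.017,  0.036]), 'grip_force': np.float64(0.0), 'gripper_width': np.float64(0.085)} 0.008
scene [ 0.2115 -0.1875  0.7252]
laminator 0.84 [330. 223.] [0.5631 0.183  0.06  ] 8350
selector 0.63 [333. 220.] [0.5615 0.173  0.08  ] 166
start_button 0.42 [294. 193.] [0.5424 0.2812 0.072 ] 134
speed_slide 0.62 [338. 193.] [0.6137 0.2251 0.08  ] 67
ink_jar 0.63 [298. 272.] [0.4592 0.1438 0.02  ] 465
eraser 0.75 [272. 244.] [0.4568 0.2364 0.007 ] 315
seal_stamp 0.72 [281. 169.] [0.5727 0.3753 0.045 ] 242
side [ 0.2686 -0.369   0.6121]
laminator 0.91 [307. 243.] [0.5619 0.1611 0.06  ] 11841
selector 0.88 [298. 232.] [0.5509 0.1716 0.08  ] 341
start_button 0.6 [264. 198.] [0.5374 0.281  0.072 ] 181
speed_slide 0.18 [229. 258.] [0.4306 0.1575 0.08  ] 379
ink_jar 0.85 [253. 287.] [0.4624 0.1412 0.02  ] 858
eraser 0.88 [229. 255.] [0.4552 0.2355 0.007 ] 431
seal_stamp 0.8 [260. 173.] [0.574  0.3908 0.045 ] 350
```

```bash
python3 - <<'E'
import cv2
a=cv2.imread("pics/scene0.png")[130:310,230:430];b=cv2.imread("pics/side0.png")[130:310,200:400]
cv2.imwrite("pics/z0.png",cv2.hconcat([cv2.resize(x,None,fx=4,fy=3.3333,interpolation=cv2.INTER_CUBIC)[:, :] for x in (a,)]))
cv2.imwrite("pics/z1.png",cv2.resize(b,None,fx=4,fy=3.3333,interpolation=cv2.INTER_CUBIC))
E
```

```text
(no output)
```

View pics/z0.png

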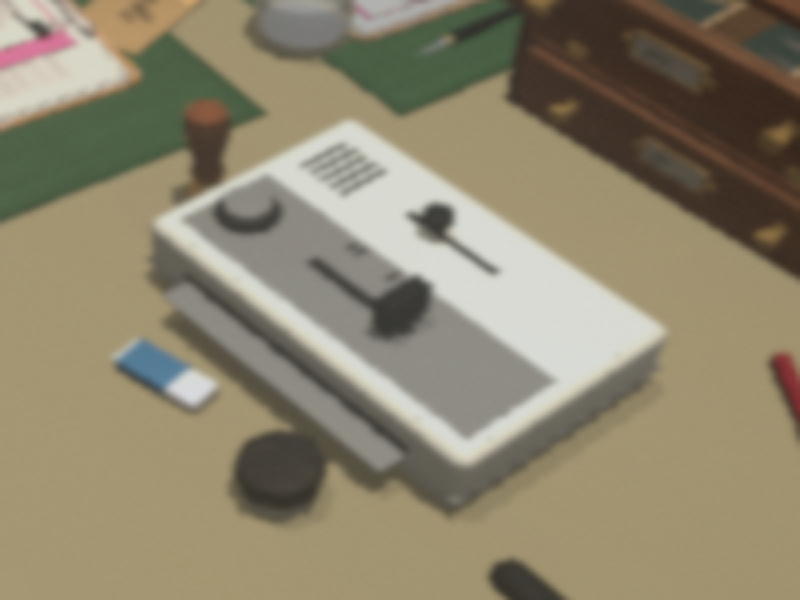

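View pics/z1.png

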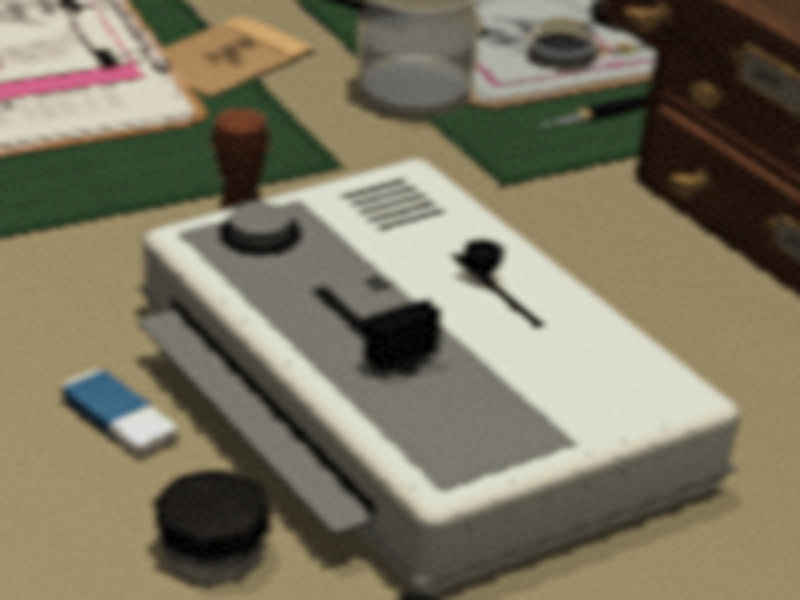

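The scene crop shows the laminator top corners at about (268,198), (317,167), (396,230) and (346,268), with the lever at (332,220), the button at (292,192) and the knob at (339,195). The side view agrees with this. Next I'll fit the laminator pose to both views.

```bash
cat > fit.py <<'E'
from h import *
from scipy.optimize import least_squares
np.set_printoptions(precision=4,suppress=True)
# local pts: front-left(-75,+120), back-left, back-right(75,-120), front-right
L=np.array([[-.075,.12,.06],[.075,.12,.06],[.075,-.12,.06],[-.075,-.12,.06],[-.03,.088,.072]])
obs={"scene":[(268,198.4),(317.5,166.6),(396.2,230.5),(346.2,268),(291.8,192)],"side":[(236.7,201.4),(304.5,178),(384.5,253),(307.5,286),(265.5,195.5)]}
def W(p,l):
    c,s=np.cos(p[2]),np.sin(p[2]); return np.array([p[0]+c*l[0]-s*l[1],p[1]+s*l[0]+c*l[1],l[2]])
ims={n:arm.get_image(n) for n in obs}
def proj(im,X):
    c=np.array(im["K"])@(np.array(im["R"])@X+np.array(im["t"])); return c[:2]/c[2]
f=lambda p:np.concatenate([proj(ims[n],W(p,l))-o for n in obs for l,o in zip(L,obs[n])])
r=least_squares(f,[.56,.18,.0],loss="soft_l1"); p=r.x; print(p,np.degrees(p[2])); print(f(p).reshape(-1,2))
for n,l in dict(push=(-.03,-.034,.0785),btn=(-.03,.088,.072),lev2=(-.03,.028,.0785)).items(): print(n,W(p,l))
c=W(p,(.036,0,.08))
for n,px in(("scene",(338.8,194)),("side",(320.5,206))):
    x=onplane(ims[n],px,.075)-W(p,(0,0,.075)); cs,s=np.cos(p[2]),np.sin(p[2]); print("knob local",cs*x[0]+s*x[1],-s*x[0]+cs*x[1])
E
python3 fit.py
```

```text
[0.5806 0.2026 0.1137] 6.515649284746119
[[-2.2735 -1.618 ]
 [ 0.0827 -2.2097]
 [ 3.6358 -0.8148]
 [ 0.5509  4.2262]
 [-0.0818 -0.6095]
 [-3.5928 -2.0327]
 [ 0.6072 -2.2146]
 [ 3.564   0.3971]
 [-0.4788  2.4843]
 [-1.133   0.6123]]
push [0.5546 0.1654 0.0785]
btn [0.5408 0.2866 0.072 ]
lev2 [0.5476 0.227  0.0785]
knob local 0.038444083950030045 0.01712249536291635
knob local 0.03771270608535166 0.014760435053471955
```

>>> jog_arm --targets '[[255,[21,-28,0],[0,0,-0.0692]],[255,[21,-28,0],[0,0,-0.0692]],[255,[21,-28,0],[0,0,-0.0692]],[255,[21,-28,0],[0,0,-0.0692]],[255,[21,-28,0],[0,0,-0.0692]]]' --grip_force 20

```text
time: 1.32
tcp_pos: [0.3491, 0.4071, 0.2394]
orientation: [3.141, 0.0, 2.375]
wrist_force: [0.3, -1.4, -0.0]
gripper_width: 0.0258
grip_force: 0.0
```

>>> jog_arm --targets '[[255,[21,-28,0],[0,0,-0.0692]],[255,[21,-28,0],[0,0,-0.0692]],[255,[21,-28,0],[0,0,-0.0692]],[255,[21,-28,0],[0,0,-0.0692]],[255,[21,-28,0],[0,0,-0.0692]]]'

```text
time: 1.73
tcp_pos: [0.4542, 0.2669, 0.2395]
orientation: [3.141, 0.0, 2.028]
wrist_force: [0.6, 0.1, -0.4]
gripper_width: 0.0
grip_force: 0.0
```

>>> jog_arm --targets '[[255,[21,-28,0],[0,0,-0.0692]],[255,[21,-28,0],[0,0,-0.0692]],[255,[21,-28,0],[0,0,-0.0692]],[255,[21,-28,0],[0,0,-0.0692]],[255,[21,-28,0],[0,0,-0.0692]]]'

```text
time: 2.15
tcp_pos: [0.5593, 0.1268, 0.2395]
orientation: [3.141, -0.0, 1.682]
wrist_force: [0.5, 0.2, -0.1]
gripper_width: -0.0004
grip_force: 0.0
```

```bash
python3 - <<'E'
from h import *
np.set_printoptions(precision=4,suppress=True)
s=arm.observe(); print(s["time"],s["tcp_pos"],s["orientation"],s["joints"],s["gripper_width"],s["wrist_force"])
im=arm.get_image("wrist"); save(im,"pics/w0.png")
K,R,t=map(np.array,(im["K"],im["R"],im["t"])); print(K,R,t,-R.T@t)
def fe(px,z):
    u=(np.array(px)-K[:2,2])/K[0,0]; th=np.hypot(*u); d=R.T@np.append(u/th*np.sin(th),np.cos(th)); c=-R.T@t
    return c+d*(z-c[2])/d[2]
for q,z in(("laminator",.06),("selector",.09),("start_button",.072),("speed_slide",.08)):
    for r in arm.cut_out(im,q)[:1]: print(q,round(r["conf"],2),np.round(r["at"]),fe(r["at"],z))
E
```

```text
2.15 [0.5593 0.1268 0.2395] [ 3.1412 -0.0001  1.6823] [0.1335 0.0585 1.5643 0.0001 1.5184 0.022 ] -0.000373820913339959 [ 0.485   0.1943 -0.1197]
[[325.1923   0.     277.86  ]
 [  0.     325.1923 210.7059]
 [  0.       0.       1.    ]] [[ 0.9939  0.11    0.    ]
 [ 0.1043 -0.943   0.3161]
 [ 0.0348 -0.3141 -0.9487]] [-0.5696  0.019   0.4001] [0.5503 0.2062 0.3736]
laminator 0.92 [309. 110.] [0.5797 0.206  0.06  ]
selector 0.94 [279. 141.] [0.5545 0.1762 0.09  ]
start_button 0.58 [284.  19.] [0.5462 0.2894 0.072 ]
speed_slide 0.63 [356.  96.] [0.6192 0.225  0.08  ]
```

View pics/w0.png

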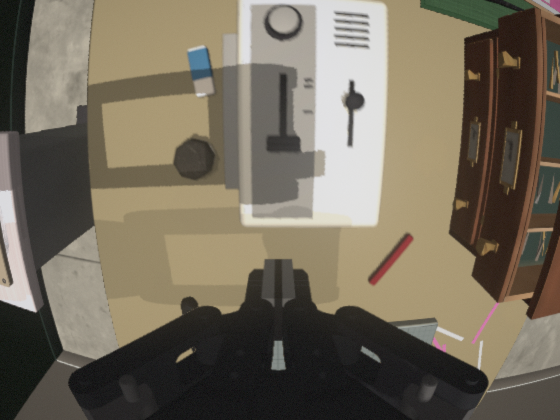

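The wrist view shows the lever centred near (283,143), the button at (284,20), the housing's near edge at row 223 and the fingers shut. I'll compute positions from these pixels.

```bash
python3 - <<'E'
from h import *
np.set_printoptions(precision=4,suppress=True)
im=arm.get_image("wrist")
K,R,t=map(np.array,(im["K"],im["R"],im["t"]))
def fe(px,z):
    u=(np.array(px)-K[:2,2])/K[0,0]; th=np.hypot(*u); d=R.T@np.append(u/th*np.sin(th),np.cos(th)); c=-R.T@t
    return c+d*(z-c[2])/d[2]
for n,px,z in(("btn",(284,19),.072),("slotend",(283,74),.06),("levtop",(283.5,140),.092),("nearL",(241,224),.06),("nearR",(379,225),.06)): print(n,fe(px,z))
g=im["color"].mean(2); print(g[125:160,283].astype(int)); print(g[143,255:312].astype(int))
cv2.imwrite("pics/w1.png",cv2.resize(im["color"][0:170,210:390,::-1],None,fx=3.5,fy=3.5,interpolation=cv2.INTER_CUBIC))
E
```

```text
btn [0.5449 0.2907 0.072 ]
slotend [0.5501 0.2393 0.06  ]
levtop [0.557  0.1793 0.092 ]
nearL [0.5244 0.0855 0.06  ]
nearR [0.6695 0.1006 0.06  ]
[ 53  52  53  53  52  52  53  52  54  53  53  55  54  53  56  59  58  56
  55  52  54  56  60  58  56  57  58  79 101 103 102 105 103 105 103]
[101 101 104 103 101 102 103 101 102 102 101  84  54  48  51  51  52  54
  53  53  53  54  53  52  51  55  54  55  55  55  56  54  57  56  57  56
  56  59  58  58  59  57  61  61  63  83 159 166 166 164 167 167 166 167
 166 167 167]
```

View pics/w1.png

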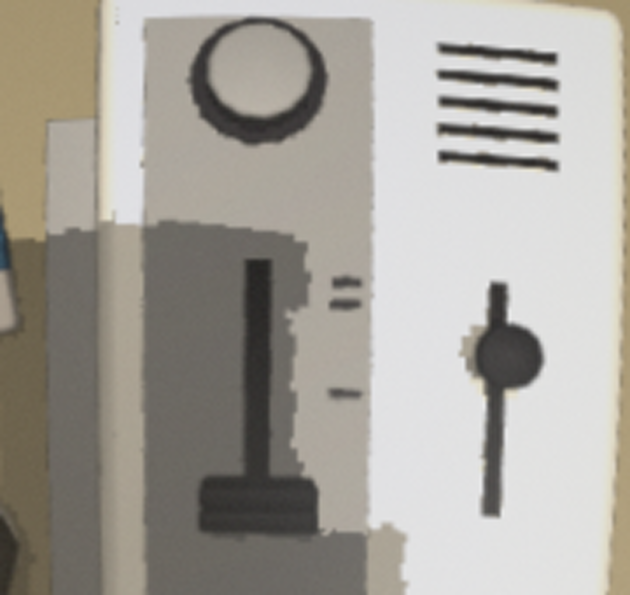

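>>> jog_arm --targets '[[255,[3,0,-30],[0,0,0]],[255,[0,0,-35],[0,0,0]],[255,[0,0,-35],[0,0,0]],[255,[0,0,-35],[0,0,0]],[255,[0,0,-25],[0,0,0]]]'

```text
time: 2.87
tcp_pos: [0.5591, 0.1297, 0.0761]
orientation: [-3.139, -0.0, 1.689]
wrist_force: [-0.9, 0.6, 0.0]
gripper_width: 0.0003
grip_force: 0.0
```

>>> jog_arm --targets '[[255,[-1,10,0],[0,0,0]],[255,[-1,8,0],[0,0,0]],[255,[0,4,0],[0,0,0]],[255,[0,3,0],[0,0,0]],[255,[0,0,0],[0,0,0]]]'

```text
time: 3.28
tcp_pos: [0.5612, 0.155, 0.0822]
orientation: [3.137, -0.0, 1.687]
wrist_force: [0.0, -0.1, -0.9]
gripper_width: 0.0002
grip_force: 0.0
```

```bash
python3 - <<'E'
from h import *
im=arm.get_image("side"); cv2.imwrite("pics/s1.png",cv2.resize(im["color"][130:310,200:400,::-1],None,fx=3.3,fy=3.3,interpolation=cv2.INTER_CUBIC))
E
```

```text
(no output)
```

View pics/s1.png

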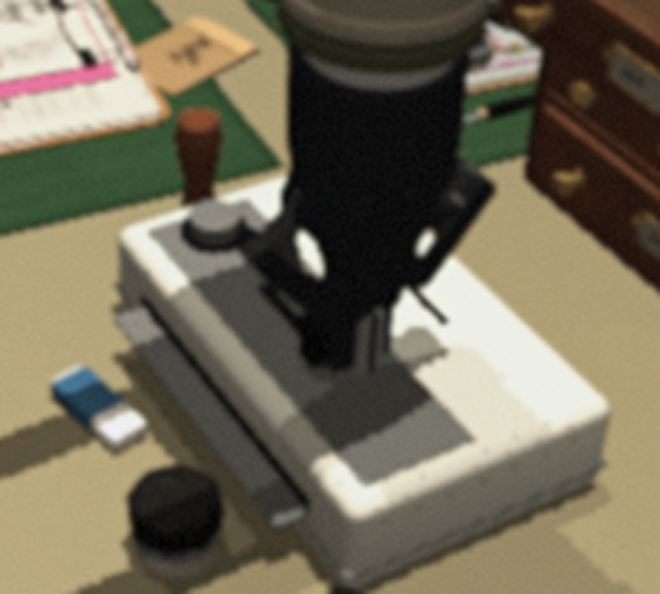

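The fingers are just behind the lever on its rest side, with the tips above the panel at about (365,365) and nothing else touched. Now I'll push gently.

>>> jog_arm --targets '[[255,[-2,4,0],[0,0,0]],[255,[0,4,0],[0,0,0]],[255,[-1,4,0],[0,0,0]],[255,[0,4,0],[0,0,0]]]'

```text
time: 3.67
tcp_pos: [0.557, 0.1689, 0.08]
orientation: [3.14, 0.001, 1.685]
wrist_force: [-1.0, -6.4, 3.9]
gripper_width: 0.0
grip_force: 2.7
```

>>> jog_arm --targets '[[255,[-1,4,0],[0,0,0]],[255,[0,4,0],[0,0,0]],[255,[-1,4,0],[0,0,0]],[255,[0,4,0],[0,0,0]]]'

```text
time: 4.0
tcp_pos: [0.5539, 0.1861, 0.0789]
orientation: [-3.141, -0.0, 1.686]
wrist_force: [0.2, -1.0, 0.4]
gripper_width: 0.0003
grip_force: 0.0
```

>>> jog_arm --targets '[[255,[0,4,0],[0,0,0]],[255,[-1,4,0],[0,0,0]],[255,[0,4,0],[0,0,0]],[255,[-1,3,0],[0,0,0]]]'

```text
time: 4.33
tcp_pos: [0.5525, 0.2003, 0.0791]
orientation: [-3.141, 0.001, 1.686]
wrist_force: [1.6, -1.9, -0.7]
gripper_width: -0.0002
grip_force: 1.1
```

>>> jog_arm --targets '[[255,[0,4,0],[0,0,0]],[255,[0,3,0],[0,0,0]],[255,[0,0,0],[0,0,0]]]'

```text
time: 4.58
tcp_pos: [0.5524, 0.2085, 0.0794]
orientation: [3.141, -0.001, 1.686]
wrist_force: [0.5, 0.8, -0.3]
gripper_width: 0.0003
grip_force: 0.0
```

>>> jog_arm --targets '[[255,[0,2,0],[0,0,0]],[255,[0,1,0],[0,0,0]],[255,[0,0,0],[0,0,0]]]'

```text
time: 4.83
tcp_pos: [0.5524, 0.2107, 0.0794]
orientation: [3.141, -0.0, 1.686]
wrist_force: [-0.2, -0.0, 0.5]
gripper_width: -0.0
grip_force: 0.0
```

>>> jog_arm --targets '[[255,[1,-10,0],[0,0,0]],[255,[1,-15,10],[0,0,0]],[255,[0,-10,35],[0,0,0]],[255,[0,0,38],[0,0,0]],[255,[0,0,10],[0,0,0]]]'

```text
time: 5.25
tcp_pos: [0.5574, 0.1746, 0.1789]
orientation: [3.134, -0.001, 1.684]
wrist_force: [1.5, 0.0, 1.8]
gripper_width: -0.0
grip_force: 0.0
```

```bash
python3 - <<'E'
from h import *
np.set_printoptions(precision=4,suppress=True)
im=arm.get_image("wrist"); print(arm.observe()["tcp_pos"])
K,R,t=map(np.array,(im["K"],im["R"],im["t"]))
def fe(px,z):
    u=(np.array(px)-K[:2,2])/K[0,0]; th=np.hypot(*u); d=R.T@np.append(u/th*np.sin(th),np.cos(th)); c=-R.T@t
    return c+d*(z-c[2])/d[2]
for q,z in (("start_button",.072),("selector",.09)):
  for r in arm.cut_out(im,q)[:1]: print(q,r["conf"],r["at"],fe(r["at"],z))
cv2.imwrite("pics/w2.png",cv2.resize(im["color"][0:230,160:420,::-1],None,fx=2.5,fy=2.5,interpolation=cv2.INTER_CUBIC))
E
```

```text
[0.558  0.175  0.1794]
start_button 0.73 [278.1, 56.6] [0.545  0.2909 0.072 ]
selector 0.76 [275.2, 140.2] [0.5497 0.2305 0.09  ]
```

View pics/w2.png

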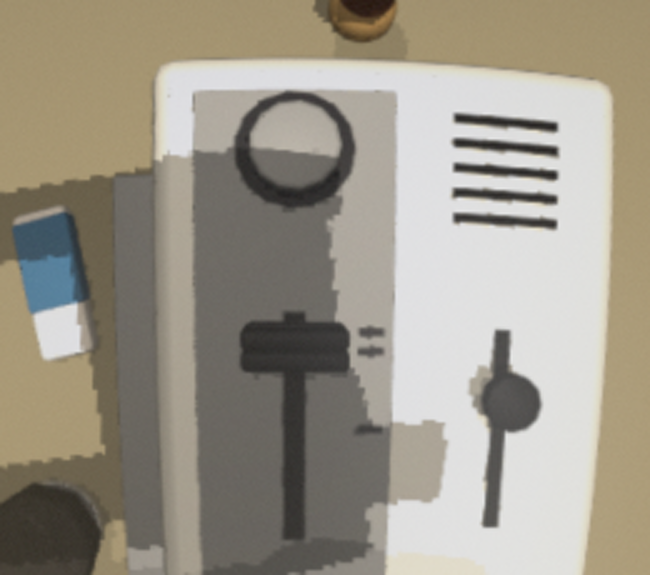

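The lever is home at the two-bar mark (crop (295,347)), with the speed knob unmoved. Next is the button, at about (0.544, 0.2905).

>>> jog_arm --targets '[[255,[-4,35,0],[0,0,0]],[255,[-4,35,0],[0,0,0]],[255,[-4,30,0],[0,0,0]],[255,[-2,15,-15],[0,0,0]],[255,[0,0,-30],[0,0,0]]]'

```text
time: 5.82
tcp_pos: [0.5414, 0.2945, 0.1293]
orientation: [3.137, -0.003, 1.689]
wrist_force: [1.0, 0.4, 1.0]
gripper_width: 0.0002
grip_force: 0.0
```

>>> jog_arm --targets '[[255,[0,0,-30],[0,0,0]],[255,[0,0,-10],[0,0,0]],[255,[0,0,0],[0,0,0]],[255,[0,0,0],[0,0,0]]]'

```text
time: 6.15
tcp_pos: [0.5396, 0.2897, 0.0863]
orientation: [-3.139, 0.001, 1.686]
wrist_force: [0.2, -0.6, 0.7]
gripper_width: -0.0
grip_force: 0.0
```

>>> jog_arm --targets '[[255,[4,0,0],[0,0,0]],[255,[0,0,-3],[0,0,0]],[255,[0,0,-3],[0,0,0]],[255,[0,0,-2],[0,0,0]],[255,[0,0,0],[0,0,0]]]'

```text
time: 6.57
tcp_pos: [0.5448, 0.2904, 0.0795]
orientation: [3.141, -0.0, 1.686]
wrist_force: [1.3, -0.2, 1.3]
gripper_width: 0.0003
grip_force: 0.8
```

>>> jog_arm --targets '[[255,[0,0,-2],[0,0,0]],[255,[0,0,-2],[0,0,0]],[255,[0,0,0],[0,0,0]]]'

```text
time: 6.82
tcp_pos: [0.5449, 0.2905, 0.0755]
orientation: [3.141, -0.0, 1.686]
wrist_force: [0.1, -0.8, 4.6]
gripper_width: 0.0003
grip_force: 2.0
```

>>> jog_arm --targets '[[255,[0,0,-1],[0,0,0]],[255,[0,0,-1],[0,0,0]],[255,[0,0,0],[0,0,0]]]'

```text
time: 7.07
tcp_pos: [0.5448, 0.2905, 0.0741]
orientation: [3.141, -0.0, 1.686]
wrist_force: [0.1, -2.3, 5.9]
gripper_width: 0.0001
grip_force: 3.3
```

>>> jog_arm --targets '[[255,[0,0,-1],[0,0,0]],[255,[0,0,0],[0,0,0]]]'

```text
time: 7.23
tcp_pos: [0.5449, 0.2905, 0.0739]
orientation: [3.141, -0.0, 1.686]
wrist_force: [-2.9, -3.3, 12.7]
gripper_width: 0.0002
grip_force: 6.7
```

Firm stop reached: the force jumped to 12.7 N with no more travel, so the button is fully down. Now I'll release and rise.

>>> jog_arm --targets '[[255,[0,0,0],[0,0,0]],[255,[0,0,8],[0,0,0]],[255,[0,0,25],[0,0,0]],[255,[0,0,35],[0,0,0]],[255,[0,0,35],[0,0,0]]]'

```text
time: 7.65
tcp_pos: [0.5428, 0.2899, 0.1744]
orientation: [-3.137, 0.001, 1.686]
wrist_force: [0.9, 0.1, -0.5]
gripper_width: -0.0004
grip_force: 0.0
```

>>> jog_arm --targets '[[255,[0,-30,10],[0,0,0]],[255,[0,-35,0],[0,0,0]],[255,[0,-35,0],[0,0,0]],[255,[0,-10,0],[0,0,0]],[255,[0,0,0],[0,0,0]]]'

```text
time: 8.07
tcp_pos: [0.5442, 0.1779, 0.1848]
orientation: [-3.14, 0.001, 1.683]
wrist_force: [-0.5, -0.1, -0.6]
gripper_width: -0.0002
grip_force: 0.0
```

```bash
python3 - <<'E'
from h import *
im=arm.get_image("wrist"); cv2.imwrite("pics/w3.png",cv2.resize(im["color"][0:230,160:420,::-1],None,fx=2.5,fy=2.5,interpolation=cv2.INTER_CUBIC))
s=arm.observe();print(s["tcp_pos"],s["wrist_force"])
E
```

```text
[0.54412852 0.17947606 0.18482898] [-0.44932084  0.64226872  0.17978106]
```

View pics/w3.png

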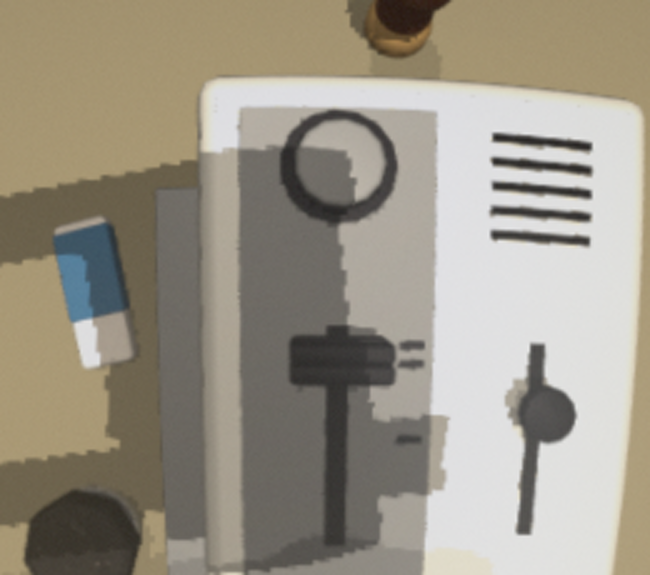

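The lever is still at the two-bar stop (crop (342,360)), the button is up (338,160), and the knob, eraser, jar and stamp are undisturbed. Handing in.

```bash
python3 -c "
from plant import arm
print(arm.job_done())"
```

```text
the job is handed in; nothing more can be done
None
```

The selector lever is home at the second stop (two bars), and the start button was then pressed to its stop and came back up. The job was handed in about 8 s into the run; the speed slide, jar, eraser and stamp look undisturbed in the last picture.

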